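Slide the well plate under the shaker's leaf spring and start it

TASK

Load the plate shaker: with the fingertips, press the well plate's carrier down hard on its sprung bed and, keeping it pressed, slide it under the bridge bar and its leaf spring until it is fully home against the end stop. Then press the start button on the control box all the way down, release it and take the hand away. Do not start the shaker before the plate is home, do not lift the plate, and leave the other things on the bench where they are.

Things in the scene. Friction and masses are not known exactly. Their poses are not given: they have to be found in the camera images.
- shaker: plate shaker: low grey box fixed to the bench, 270 x 125 mm, 40 mm high. Origin on the bench under its middle; z up; x is the way the plate slides home (from the open end to the end stop). Two side guides run along it, inner faces at y = +-44 mm, tops 61 mm above the bench
- bed_top (a point): middle of the top of the shaker's black sprung bed (218 x 82 mm, x = -120 to +98 mm in the shaker's frame), 55 mm above the bench when free. It stays level and sinks straight down, at most 6 mm: pressing on the plate, about 7 N to start and 13 N for all 6 mm
- bar (a point): middle of the underside of the rigid bridge bar across the bed, at x = 45 mm, z = 70 mm in the shaker's frame; the bar is 14 mm long in x, 120 mm wide, its top at z = 85 mm. The plate, 73 mm high as it lies on the free bed, catches on it unless pressed down more than 3 mm. On the bar's far side a 44 mm wide steel leaf spring slopes down towards +x
- stop (a point): middle of the top edge of the end stop, on the face that the plate's leading edge comes to rest against: x = 100 mm, z = 75 mm in the shaker's frame
- plate: white well plate in its carrier, loose, 0.1 to 0.21 kg, lying on the bed between the guides: 124 mm long (x), 84 mm wide. Origin: centre of its underside; x points to its leading edge. The leading 84 mm (x = -22 to 62 mm) is a block 18 mm high with 16 wells drawn on top; the trailing 40 mm is a thumb ledge 11 mm high. When home its origin is at x = 38 mm in the shaker's frame
- ledge (a point): centre of the top of the plate's thumb ledge (40 x 84 mm); axes as the plate's. 20 mm ahead of it (+x) the block's upright end rises 7 mm above the ledge: fingertips that press on the ledge can push against this step
- leaf (a joint): leaf spring's angle in rad: 0 when free, more than 0.03 when the plate lies under it; the leaf bears on the plate with some newtons
- start_top (a point): centre of the top of the start button, a round cap 28 mm across on the control box beside the shaker (white box, 110 x 75 mm, 40 mm high, fixed to the bench; its dark display lies on the same top); it is pressed straight down
- start (a joint): start button travel in m: 0 when up, 0.006 fully down (takes 5 N); it springs back
- reagent: reagent bottle, 64 mm across, 140 mm high, loose bystander; origin at its underside
- tipbox: yellow tip box, 120 x 85 x 50 mm, loose bystander; origin at its underside
- rack: red tube rack, 100 x 220 x 50 mm, loose bystander; origin at its underside
- vial: small capped glass vial, 24 mm across, 45 mm high, loose bystander near the shaker's far end; origin at its underside
- beaker: beaker, 66 mm across, 80 mm high, loose bystander; origin at its underside
- jar: small jar, 56 mm across, 60 mm high, loose bystander; origin at its underside
- pipette: pipette lying on the bench, 230 mm long, loose bystander; origin at its middle, at bench height
There are look-alikes about, which are no part of the job. Of the things shaped like the plate, the white one is meant. Leave any purple look-alike of the part that bears start_top alone.

How it is judged:
By the outcome, as a careful person would: the job done as asked, in the order asked, and still so for the second after the job is handed in, with the robot touching nothing.
It also fails if it takes over 48 s, if anything falls off the work surface, if the arm or the gripper's body presses on something with over 40 N, if the wrist force passes 120 N, or if a joint passes its speed limit or range.

ROBOT

A 6-joint arm with a two-finger parallel gripper is mounted at the origin on the work surface. World frame = base frame: x ahead of the robot, y to its left, z up, the work surface at z = 0. Lengths are in m, angles in rad, forces in N, time in s.
With the tool pointing down it reaches from about 0.35 to 0.725 m from the base axis. Payload 4.3 kg.
Tool frame: the origin (TCP) lies on the centre line of the jaws, within the pads' length; the fingertips stand 19 mm ahead of it and the grasp point (between the pads) is the TCP (env.tcp_to_tips is the distance from the TCP to the fingertips, in m); z points along the fingers, y is the direction in which the jaws open and shut (so a half turn about z gives the same grasp; the last joint's range is limited). The gripper opens to 85 mm and grips with 20 to 120 N. Pads are 22 mm wide; open, the fingers measure 114 mm over their backs; the gripper's body (76 mm by 85 mm) begins 54 mm behind the grasp point. The pads swing forward as they close: fully open they stand 13 mm farther back than shut.
Start: joints at [-1.297, 0.377, 0.081, 1.274, 0, 1.46], TCP at [0.215, -0.533, 0.25] pointing down, gripper open.
Joint ranges: [-2.72, 2.72], [-0.84, 1.66], [-1.02, 1.22], [-1.77, 2.12], [-1.37, 1.28], [-3.14, 3.14]. Speed limits (rad/s): [2.57, 2.57, 3.14, 3.14, 3.14, 3.14].

INTERFACE

Orientations are given as [roll, pitch, yaw] about the fixed x, y, z axes, in that order (R = Rz(yaw) Ry(pitch) Rx(roll)).
In Python, from rig import env, viewer, job gives the robot as it stands.
- The arm moves only by the tool arm_command, never from a script. Its argument "steps" is a list of rows, each a list of 3 entries, a list of its own where there are three numbers: the shift along the tool's x, y, z normalised to -1 to 1, where 1 is 4 cm, then the turn, a rotation vector about the tool's x, y, z normalised to -1 to 1, where 1 is 4 degrees, then the opening, from -1 (shut) to 1 (fully open). In form: [[[dx, dy, dz], [wx, wy, wz], hand], ...]. A call has 1 to 12 rows; each row shifts and turns the commanded pose from where the row before left it, along the tool's axes as they then stand; what a row does not reach is not made up. A row lasts 1/8 s, in which the tool goes at most 62.5 mm and 10.7 degrees, less where a joint would pass 70% of its speed; a pose out of reach is approached as far as the arm can. A call with a number of a shift or a turn outside -1 to 1 is refused whole. A call with a gripper value outside its range is refused whole. The fingers move at their own pace and stop on an object; the grip force is fixed at half the most. Time passes only in rows, so rows that do not move let the fingers close. It gives the time, the measured TCP pose, the force and the opening at its end, in the units of the state.
- env.get_obs(): the state, without advancing time (a new reading comes with each control period).
- viewer.grab_frame(name): name is "side" or "top" or "wrist"; returns a dict with "frame" (420x560x3 uint8, blue, green, red), "fx", "fy", "cx", "cy" (pixels), "camera_from_world" (4x4, takes a point from world to camera coordinates); the wrist camera has in their place "hand_eye" (4x4, takes a point from camera to tool coordinates, whose origin is the TCP and whose axes are the flange's). Camera axes: x right, y down, z forward; pixel columns grow to the right and rows downward; lengths in m; the calibration is good to about 2 mm. A picture is of the moment at which its call begins: read the wrist's pose just before it. There is no depth.
- job.hand_in(): hands the job in, once; it reports no verdict.
The state is a dict: "time_s": time; "joints": joint angles; "qvel": joint speeds; "tau": joint torques, N m; "position": TCP position; "tool_rot": TCP orientation; "force": force on the tool from outside, world axes, zero at the start; "torque": the same for the moment, N m; "grip_width": finger opening in m.
Only numpy, scipy, OpenCV 4.12 (cv2) and the standard library are available. Lean on these libraries where they do the work, as an engineer would, in place of code of your own. Each camera call takes 0.05 s, during which the arm holds its last target. There are 200 camera calls.

## Working session

There is one attempt and no reset: what is moved stays moved. The work goes in short steps, Python scripts to look and compute and a tool call to move; the robot and the scene stay as the last step left them, time stands still between calls to the robot, and variables do not carry over. Pictures are saved under pics/ and viewed, about 8 in all and at most 12, crops included, and the job is handed in when it is done.

Besides the shell and the picture viewer there is one more tool, called after "Emit:" as a command line: name --argument value ..., lists and objects as JSON in quotes. arm_command: Moves the arm, as the interface text tells. Its arguments: {"type":"object","properties":{"steps":{"type":"array","items":{"type":"array"}}},"required":["steps"]}

```bash
mkdir -p pics; cat > h.py <<'E'
import numpy as np, cv2, json
from rig import env, viewer, job
def grab(n,name):
    f=viewer.grab_frame(n); cv2.imwrite(f'pics/{name}.png',f['frame'])
    d={k:(np.array(v).tolist()) for k,v in f.items() if k!='frame'}
    json.dump(d,open(f'pics/{name}.json','w')); return f
def ray(name,u,v,z):
    d=json.load(open(f'pics/{name}.json')); T=np.linalg.inv(np.array(d['camera_from_world']))
    r=T[:3,:3]@np.array([(u-d['cx'])/d['fx'],(v-d['cy'])/d['fy'],1]); o=T[:3,3]
    return o+r*(z-o[2])/r[2]
def proj(name,p):
    d=json.load(open(f'pics/{name}.json')); c=(np.array(d['camera_from_world'])@np.r_[p,1])[:3]
    return np.array([d['fx']*c[0]/c[2]+d['cx'],d['fy']*c[1]/c[2]+d['cy']])
E
python3 - <<'E'
from h import *
a=grab('top','top1');b=grab('side','side1')
print(env.get_obs(), env.tcp_to_tips)
for n in('top1','side1'):
    d=json.load(open(f'pics/{n}.json'));T=np.linalg.inv(np.array(d['camera_from_world']));print(n,T[:3,3],T[:3,2],d['fx'])
E
```

```text
{'time_s': 0.1, 'joints': array([-1.29727647e+00,  3.78012248e-01,  7.97740612e-02,  1.27438923e+00,
       -2.76294137e-05,  1.46047798e+00]), 'qvel': array([ 0.0005322 , -0.00037975,  0.0036147 , -0.00028894, -0.00046601,
        0.00070687]), 'tau': array([ 1.12552643e-03, -4.64693248e+01,  2.70582944e+01,  1.19773319e-02,
       -2.24287519e-04,  1.02096497e-06]), 'position': array([ 0.21516764, -0.53263714,  0.24944721]), 'tool_rot': array([-3.13976965e+00, -1.74132213e-04,  3.83838072e-01]), 'force': array([ 0.01662987,  0.52646273, -0.01290937]), 'torque': array([-0.02153241, -0.02241514, -0.00451963]), 'grip_width': 0.08549348057505735} 0.019
top1 [0.28804795 0.0526432  1.67513653] [ 0.15217323  0.00848885 -0.98831738] 509.39758548684404
side1 [ 0.49652634 -0.73969948  0.88512107] [ 0.04748911  0.70287296 -0.70972839] 443.45337154871794
```

View pics/top1.png

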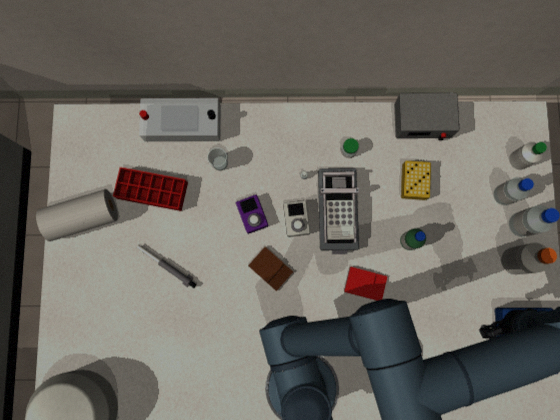

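View pics/side1.png

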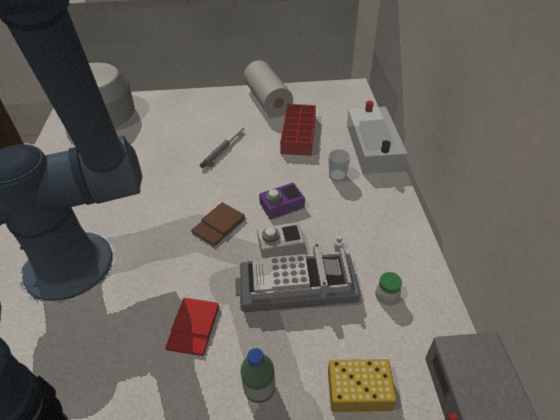

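Top: the shaker is at about (339,209), plate at its near end, bar at about row 191, white control box at (297,217) with its button at (298,225), purple look-alike at (252,214). Next, enlarged crops.

```bash
python3 - <<'E'
import cv2
a=cv2.imread('pics/top1.png')[155:260,275:375];cv2.imwrite('pics/tc.png',cv2.resize(a,None,fx=5.6,fy=5.6,interpolation=cv2.INTER_CUBIC))
a=cv2.imread('pics/side1.png')[215:315,230:370];cv2.imwrite('pics/sc.png',cv2.resize(a,None,fx=5.6,fy=5.6,interpolation=cv2.INTER_CUBIC))
E
```

```text
(no output)
```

View pics/tc.png

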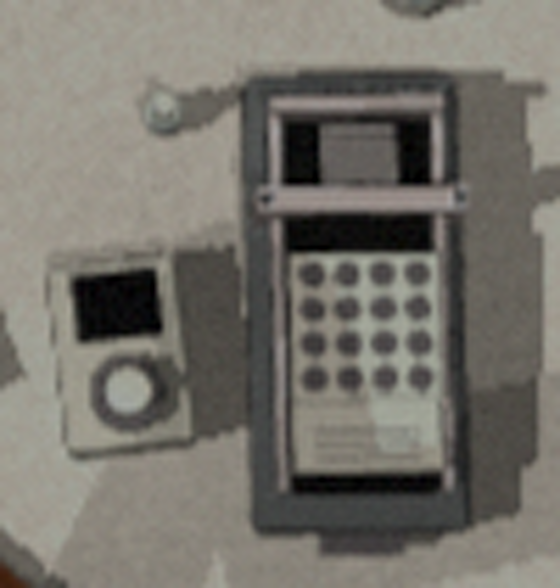

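View pics/sc.png

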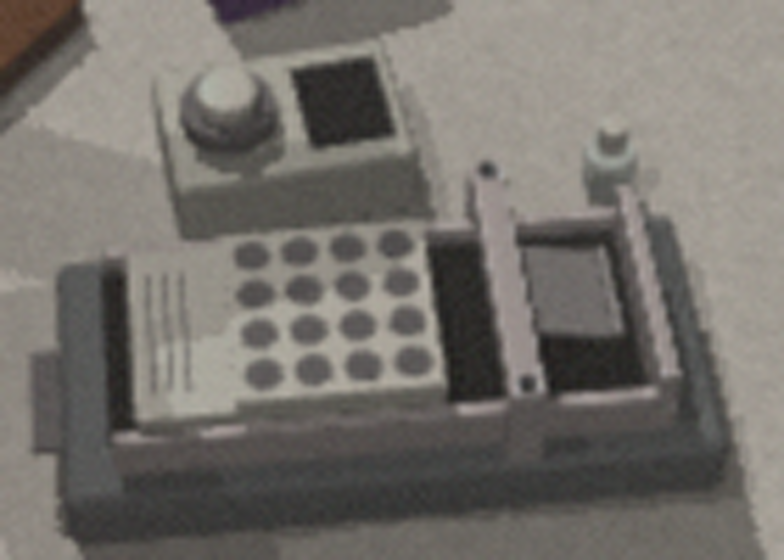

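```bash
cat > fit.py <<'E'
from h import *
from scipy.optimize import least_squares
T=lambda x,y:('top1',275+(x+.5)/5.6-.5,155+(y+.5)/5.6-.5)
S=lambda x,y:('side1',230+(x+.5)/5.6-.5,215+(y+.5)/5.6-.5)
sh=[(T(245,78),(.135,.0625,.04)),(T(452,72),(.135,-.0625,.04)),(T(468,526),(-.135,-.0625,.04)),(T(254,530),(-.135,.0625,.04)),
(T(258,199),(.045,.06,.085)),(T(467,196),(.045,-.06,.085)),
(S(65,270),(-.135,.0625,.04)),(S(722,447),(.135,-.0625,.04)),(S(70,510),(-.135,-.0625,.04)),(S(487,165),(.045,.058,.085)),(S(530,388),(.045,-.058,.085))]
pl=[(T(292,252),(.062,.042,.073)),(T(433,250),(.062,-.042,.073)),(T(295,472),(-.062,.042,.066)),(T(442,472),(-.062,-.042,.066)),
(S(427,233),(.062,.042,.073)),(S(443,392),(.062,-.042,.073)),(S(130,262),(-.062,.042,.066)),(S(140,415),(-.062,-.042,.066))]
def W(q,p):
    c,s=np.cos(q[2]),np.sin(q[2]); return np.array([q[0]+c*p[0]-s*p[1],q[1]+s*p[0]+c*p[1],p[2]])
def fit(L):
    f=lambda q:np.concatenate([proj(m[0],W(q,p))-m[1:] for m,p in L])
    r=least_squares(f,[.5,-.1,0]); print(r.x.round(4)); print(r.fun.reshape(-1,2).round(1).tolist()); return r.x
q=fit(sh);p=fit(pl)
d=p[:2]-q[:2];c,s=np.cos(q[2]),np.sin(q[2]);print('plate in shaker',c*d[0]+s*d[1],-s*d[0]+c*d[1],p[2]-q[2])
B=[T(130,388),S(226,88)]
r=least_squares(lambda x:np.concatenate([proj(m[0],x)-m[1:] for m in B]),[.5,0,.06]);print('btn',r.x.round(4),r.fun.round(1))
cs=[ray(*T(*k),.04).round(4) for k in[(50,255),(172,250),(190,438),(70,455)]];print(cs)
v=ray(*T(160,110),.045);print('vial',v)
print('ledge',W(p,(-.042,0,.066)))
E
python3 fit.py
```

```text
[ 0.5736 -0.1227  0.0128]
[[0.1, -1.1], [1.1, -0.8], [1.6, -0.1], [0.9, -0.1], [0.3, 1.2], [0.7, 1.1], [-0.8, -2.3], [3.3, -0.8], [0.1, -1.0], [-1.5, -0.5], [-1.3, -0.0]]
[ 0.5304 -0.1255 -0.0115]
[[1.0, 0.2], [2.1, 0.7], [0.5, -0.3], [0.8, -0.1], [-0.3, -2.0], [0.9, -1.0], [0.1, -1.8], [-0.7, 0.6]]
plate in shaker -0.04325010584060106 -0.0022273767543931206 -0.024275034164548737
btn [0.5158 0.0117 0.0599] [ 0.1  0.5  0.4 -0.1]
[array([0.5988, 0.0573, 0.04  ]), array([ 0.6013, -0.0139,  0.04  ]), array([ 0.4909, -0.023 ,  0.04  ]), array([0.4814, 0.0463, 0.04  ])]
vial [ 0.68383653 -0.00761224  0.045     ]
ledge [ 0.48843189 -0.12501211  0.066     ]
```

Emit:
arm_command --steps '[[[0,0,0],[0,0,1],-1],[[0,0,0],[0,0,1],-1],[[0,0,0],[0,0,1],-1],[[0,0,0],[0,0,1],-1],[[0,0,0],[0,0,1],-1],[[0,0,0],[0,0,0.3],-1],[[0,0,0],[0,0,0],-1]]'

```text
time_s: 0.98
position: [0.2153, -0.533, 0.2501]
tool_rot: [-3.141, 0.0, 0.014]
force: [-0.1, 0.7, 0.4]
grip_width: -0.0001
```

Emit:
arm_command --steps '[[[0.5,-0.9,0],[0,0,0],-1],[[0.6,-0.9,0],[0,0,0],-1],[[0.6,-0.9,0],[0,0,0],-1],[[0.6,-0.9,0],[0,0,0],-1],[[0.6,-0.9,0],[0,0,0],-1],[[0.6,-0.9,0],[0,0,0],-1],[[0.6,-0.9,0],[0,0,0],-1],[[0.6,-0.9,0],[0,0,0],-1],[[0.6,-0.9,0],[0,0,0],-1],[[0.6,-0.9,0],[0,0,0],-1],[[0.6,-0.9,0],[0,0,0],-1],[[0,0,0],[0,0,0],-1]]'

```text
time_s: 2.48
position: [0.4709, -0.1316, 0.2502]
tool_rot: [-3.141, -0.0, 0.019]
force: [-1.1, 0.1, -0.2]
grip_width: 0.0004
```

Emit:
arm_command --steps '[[[0.4,-0.16,0.6],[0,0,0],-1],[[0,0,0.9],[0,0,0],-1],[[0,0,0.9],[0,0,0],-1],[[0,0,0.8],[0,0,0],-1],[[0,0,0],[0,0,0],-1],[[0,0,0],[0,0,0],-1]]'

```text
time_s: 3.22
position: [0.4862, -0.1278, 0.1234]
tool_rot: [3.141, -0.001, 0.013]
force: [0.9, -0.2, -0.3]
grip_width: -0.0001
```

```bash
python3 - <<'E'
from h import *
grab('side','side2');print(env.get_obs()['position'],env.get_obs()['force'])
a=cv2.imread('pics/side2.png')[185:315,220:370];cv2.imwrite('pics/sc2.png',cv2.resize(a,None,fx=4.5,fy=4.5,interpolation=cv2.INTER_CUBIC))
E
```

```text
[ 0.48672968 -0.12787483  0.12391211] [1.17421828 0.08555473 0.41760643]
```

View pics/sc2.png

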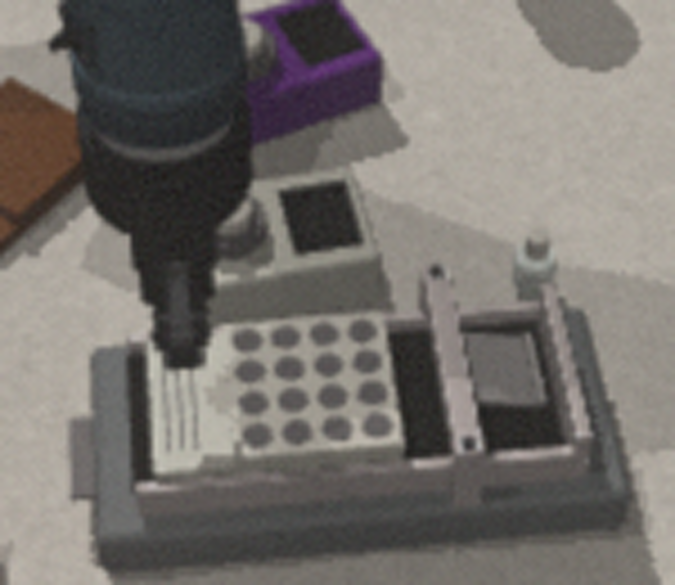

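The side view shows the closed fingertips at (180,362) of the crop, above the ledge and clear of the step. I'll lower the hand until it touches.

Emit:
arm_command --steps '[[[0,0,0.5],[0,0,0],-1],[[0,-0.05,0.3],[0,0,0],-1],[[0,0,0.1],[0,0,0],-1],[[0,0,0],[0,0,0],-1],[[0,0,0],[0,0,0],-1]]'

```text
time_s: 3.9
position: [0.4862, -0.1252, 0.0869]
tool_rot: [3.141, -0.001, 0.014]
force: [0.2, -0.1, -0.4]
grip_width: 0.0001
```

Emit:
arm_command --steps '[[[0,0,0.05],[0,0,0],-1],[[0,0,0.05],[0,0,0],-1],[[0,0,0],[0,0,0],-1]]'

```text
time_s: 4.28
position: [0.4863, -0.1253, 0.0833]
tool_rot: [3.141, -0.001, 0.014]
force: [-2.1, 0.8, 8.3]
grip_width: 0.0002
```

Emit:
arm_command --steps '[[[0,0,0.05],[0,0,0],-1],[[0,0,0.05],[0,0,0],-1],[[0,0,0.05],[0,0,0],-1],[[0,0,0],[0,0,0],-1]]'

```text
time_s: 4.78
position: [0.4864, -0.1254, 0.0788]
tool_rot: [3.14, -0.002, 0.014]
force: [-5.9, 1.9, 19.5]
grip_width: -0.0001
```

Emit:
arm_command --steps '[[[0.1,0,0],[0,0,0],-1],[[0.1,0,0],[0,0,0],-1],[[0.1,0,0],[0,0,0],-1],[[0.1,0,0],[0,0,0],-1],[[0,0,0],[0,0,0],-1]]'

```text
time_s: 5.4
position: [0.5032, -0.1259, 0.0789]
tool_rot: [3.139, -0.003, 0.014]
force: [-3.1, 0.4, 16.7]
grip_width: 0.0
```

Emit:
arm_command --steps '[[[0,0,0.05],[0,0,0],-1],[[0.1,0,0],[0,0,0],-1],[[0.1,0,0],[0,0,0],-1],[[0.1,0,0],[0,0,0],-1],[[0.1,0,0],[0,0,0],-1],[[0,0,0],[0,0,0],-1]]'

```text
time_s: 6.15
position: [0.5199, -0.1261, 0.0788]
tool_rot: [3.137, -0.005, 0.014]
force: [-8.0, 1.1, 28.2]
grip_width: -0.0002
```

```bash
python3 - <<'E'
from h import *
grab('side','side3');print(env.get_obs()['position'],env.get_obs()['force'])
a=cv2.imread('pics/side3.png')[185:315,220:370];cv2.imwrite('pics/sc3.png',cv2.resize(a,None,fx=4.5,fy=4.5,interpolation=cv2.INTER_CUBIC))
E
```

```text
[ 0.51985213 -0.12613888  0.07883899] [-7.95330939  1.20638797 29.28054655]
```

View pics/sc3.png

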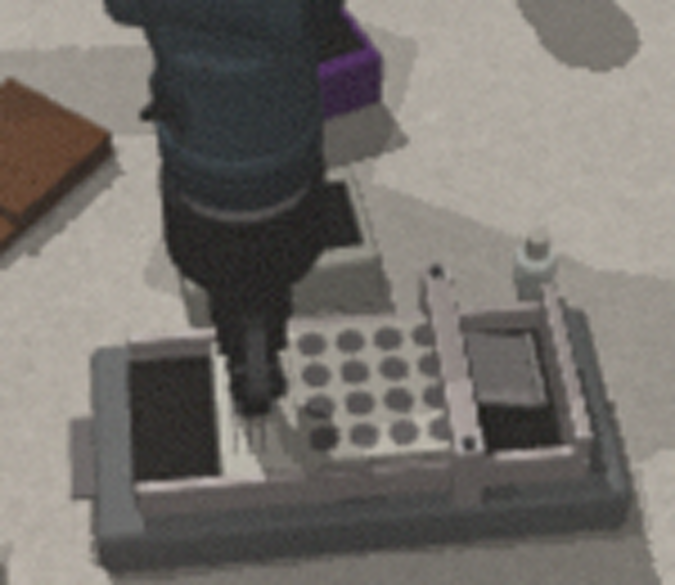

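The plate is following the fingertips; its leading edge is already under the bar (crop x≈445). I'll keep pushing.

Emit:
arm_command --steps '[[[0.1,0,0],[0,0,0],-1],[[0.1,0,0],[0,0,0],-1],[[0.1,0,0],[0,0,0],-1],[[0.1,0,0],[0,0,0],-1],[[0.1,0,0],[0,0,0],-1],[[0,0,0],[0,0,0],-1]]'

```text
time_s: 6.95
position: [0.54, -0.1259, 0.0789]
tool_rot: [3.137, -0.006, 0.014]
force: [-6.8, 0.1, 26.8]
grip_width: -0.0001
```

Emit:
arm_command --steps '[[[0.1,0,0],[0,0,0],-1],[[0.1,0,0],[0,0,0],-1],[[0.1,0,0],[0,0,0],-1],[[0.1,0,0],[0,0,0],-1],[[0.1,0,0],[0,0,0],-1],[[0,0,0],[0,0,0],-1]]'

```text
time_s: 7.7
position: [0.5588, -0.1255, 0.0789]
tool_rot: [3.137, -0.003, 0.013]
force: [-10.2, 0.4, 28.3]
grip_width: 0.0001
```

Emit:
arm_command --steps '[[[0.1,0,0],[0,0,0],-1],[[0.1,0,0],[0,0,0],-1],[[0.1,0,0],[0,0,0],-1],[[0,0,0],[0,0,0],-1]]'

```text
time_s: 8.2
position: [0.571, -0.1253, 0.0789]
tool_rot: [3.138, -0.004, 0.013]
force: [-7.6, -0.1, 27.4]
grip_width: -0.0003
```

Emit:
arm_command --steps '[[[0.1,0,0],[0,0,0],-1],[[0.1,0,0],[0,0,0],-1],[[0,0,0],[0,0,0],-1]]'

```text
time_s: 8.57
position: [0.5782, -0.1252, 0.0789]
tool_rot: [3.138, -0.002, 0.013]
force: [-10.1, 0.3, 29.0]
grip_width: 0.0
```

Emit:
arm_command --steps '[[[0.1,0,0],[0,0,0],-1],[[0.1,0,0],[0,0,0],-1],[[0,0,0],[0,0,0],-1]]'

```text
time_s: 8.95
position: [0.5811, -0.1251, 0.0789]
tool_rot: [3.137, 0.007, 0.013]
force: [-24.0, -0.6, 39.4]
grip_width: 0.0001
```

```bash
python3 - <<'E'
from h import *
grab('side','side4');print(env.get_obs()['position'],env.get_obs()['force'])
a=cv2.imread('pics/side4.png')[215:315,230:370];cv2.imwrite('pics/sc4.png',cv2.resize(a,None,fx=5.6,fy=5.6,interpolation=cv2.INTER_CUBIC))
E
```

```text
[ 0.58111805 -0.12509275  0.07882136] [-23.34564408  -0.42220989  40.19620615]
```

View pics/sc4.png

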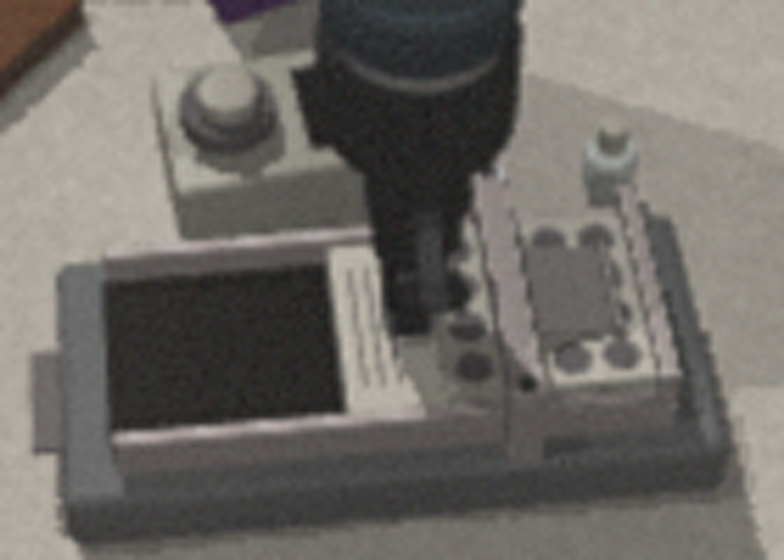

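The plate's leading edge reaches the end stop (crop x≈670), the leaf lies on top of it, and the sideways force has jumped to 24 N. I'll ease off the forward push a little and lift straight up.

Emit:
arm_command --steps '[[[-0.05,0,-0.05],[0,0,0],-1],[[0,0,-0.1],[0,0,0],-1],[[0,0,-0.1],[0,0,0],-1],[[0,0,-0.2],[0,0,0],-1],[[0,0,-0.5],[0,0,0],-1],[[0,0,-0.6],[0,0,0],-1],[[0,0,-0.6],[0,0,0],-1],[[0,0,0],[0,0,0],-1]]'

```text
time_s: 10.0
position: [0.5864, -0.1242, 0.163]
tool_rot: [3.14, -0.006, 0.014]
force: [-0.9, -0.0, 0.0]
grip_width: 0.0001
```

```bash
python3 - <<'E'
from h import *
grab('side','side5');print(env.get_obs()['position'],env.get_obs()['force'],env.get_obs()['joints'])
a=cv2.imread('pics/side5.png')[215:315,230:370];cv2.imwrite('pics/sc5.png',cv2.resize(a,None,fx=5.6,fy=5.6,interpolation=cv2.INTER_CUBIC))
E
```

```text
[ 0.58524701 -0.12393079  0.16135894] [-0.11155096 -0.02064612 -0.12099548] [-3.14846273e-01  4.58032700e-01 -2.86374986e-02  1.08035292e+00
  3.24890372e-04  2.81273311e+00]
```

View pics/sc5.png

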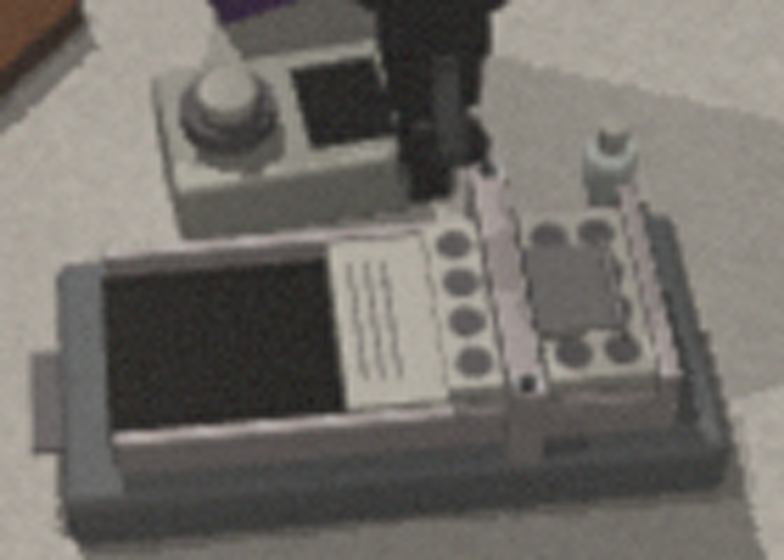

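```bash
python3 - <<'E'
import io,contextlib
with contextlib.redirect_stdout(io.StringIO()):
    from fit import *
for x in(.038,.034):
  for y in(.042,-.042):
    for px,z in((-.062,.063),(-.022,.07)):
      u=proj('side1',W(q,(x+px,y,z)));print(x,y,px,((u-[230,215])*5.6).round())
d=np.r_[.5158,.0117]-[.5852,-.1239]
for yaw in(.014,.154):
  c,s=np.cos(yaw),np.sin(yaw);print(yaw,(c*d[0]+s*d[1])/.04,(s*d[0]-c*d[1])/.04)
E
```

```text
0.038 0.042 -0.062 [318. 236.]
0.038 0.042 -0.022 [413. 218.]
0.038 -0.042 -0.062 [340. 400.]
0.038 -0.042 -0.022 [440. 381.]
0.034 0.042 -0.062 [309. 237.]
0.034 0.042 -0.022 [403. 218.]
0.034 -0.042 -0.062 [330. 401.]
0.034 -0.042 -0.022 [430. 382.]
0.014 -1.6873715231219455 -3.413956991960667
0.154 -1.1944680818293723 -3.616015901719855
```

The plate's near corner is at (345,408), and home predicts (340,400), so it hasn't sprung back. Next is the button.

Emit:
arm_command --steps '[[[0,0,0],[0,0,-1],-1],[[0,0,0],[0,0,-1],-1],[[-0.3,-0.9,0],[0,0,0],-1],[[-0.3,-0.9,0],[0,0,0],-1],[[-0.3,-0.9,0],[0,0,0],-1],[[-0.3,-0.9,0],[0,0,0],-1],[[0,0,0.5],[0,0,0],-1],[[0,0,0.5],[0,0,0],-1],[[0,0,0],[0,0,0],-1],[[0,0,0],[0,0,0],-1]]'

```text
time_s: 11.3
position: [0.5143, 0.0113, 0.1202]
tool_rot: [-3.141, 0.0, 0.153]
force: [-0.4, 0.2, 0.4]
grip_width: 0.0001
```

```bash
python3 - <<'E'
from h import *
grab('side','side6');print(env.get_obs()['position'],env.get_obs()['force'],env.get_obs()['joints'])
a=cv2.imread('pics/side6.png')[195:295,220:360];cv2.imwrite('pics/sc6.png',cv2.resize(a,None,fx=5.6,fy=5.6,interpolation=cv2.INTER_CUBIC))
E
```

```text
[0.51470986 0.01115172 0.12065506] [-0.60598089  0.23526255  0.85893614] [-1.01584245e-01  3.35232822e-01 -3.29585896e-01  9.05292841e-01
 -3.16871877e-05  2.88678680e+00]
```

View pics/sc6.png

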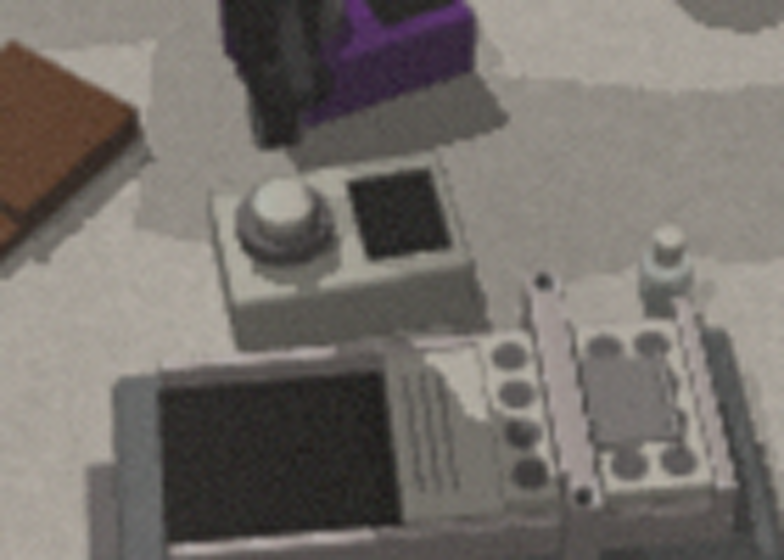

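Fingertips at (275,140) are above the button cap at (285,200). I'll lower the hand onto it.

Emit:
arm_command --steps '[[[0.04,0,0.4],[0,0,0],-1],[[0,0,0.4],[0,0,0],-1],[[0,0,0],[0,0,0],-1],[[0,0,0.1],[0,0,0],-1],[[0,0,0.05],[0,0,0],-1],[[0,0,0],[0,0,0],-1]]'

```text
time_s: 12.1
position: [0.516, 0.0115, 0.0826]
tool_rot: [3.141, -0.0, 0.153]
force: [-0.2, -0.8, -0.2]
grip_width: 0.0001
```

Emit:
arm_command --steps '[[[0,0,0.05],[0,0,0],-1],[[0,0,0.05],[0,0,0],-1],[[0,0,0],[0,0,0],-1]]'

```text
time_s: 12.48
position: [0.5162, 0.0115, 0.0785]
tool_rot: [3.141, -0.001, 0.153]
force: [0.1, 0.7, 3.5]
grip_width: -0.0
```

Emit:
arm_command --steps '[[[0,0,0.05],[0,0,0],-1],[[0,0,0.05],[0,0,0],-1],[[0,0,0.05],[0,0,0],-1],[[0,0,0],[0,0,0],-1]]'

```text
time_s: 12.98
position: [0.5164, 0.0115, 0.0747]
tool_rot: [3.141, -0.002, 0.153]
force: [-6.3, 0.5, 22.1]
grip_width: -0.0
```

Emit:
arm_command --steps '[[[0,0,0.05],[0,0,0],-1],[[0,0,0.05],[0,0,0],-1],[[0,0,0],[0,0,0],-1]]'

```text
time_s: 13.35
position: [0.5165, 0.0115, 0.0742]
tool_rot: [3.14, -0.004, 0.154]
force: [-16.7, 1.6, 51.3]
grip_width: -0.0003
```

Emit:
arm_command --steps '[[[0,0,-0.15],[0,0,0],-1],[[0,0,-0.2],[0,0,0],-1],[[0,0,-0.6],[0,0,0],-1],[[0,0,-0.9],[0,0,0],-1],[[0,0,-0.9],[0,0,0],-1],[[0,0,-0.9],[0,0,0],-1],[[-0.6,0,-0.5],[0,0,0],-1],[[-0.6,0,0],[0,0,0],-1],[[0,0,0],[0,0,0],-1],[[0,0,0],[0,0,0],-1]]'

```text
time_s: 14.6
position: [0.4687, 0.0043, 0.2337]
tool_rot: [-3.141, 0.001, 0.153]
force: [0.3, 0.5, 0.2]
grip_width: 0.0002
```

```bash
python3 - <<'E'
from h import *
grab('side','side7');print(env.get_obs()['time_s'],env.get_obs()['position'],env.get_obs()['force'])
a=cv2.imread('pics/side7.png')[185:320,210:390];cv2.imwrite('pics/sc7.png',cv2.resize(a,None,fx=4.4,fy=4.4,interpolation=cv2.INTER_CUBIC))
E
```

```text
14.65 [0.4688645  0.00424405 0.23372872] [0.33699048 0.06920533 0.30104565]
```

View pics/sc7.png

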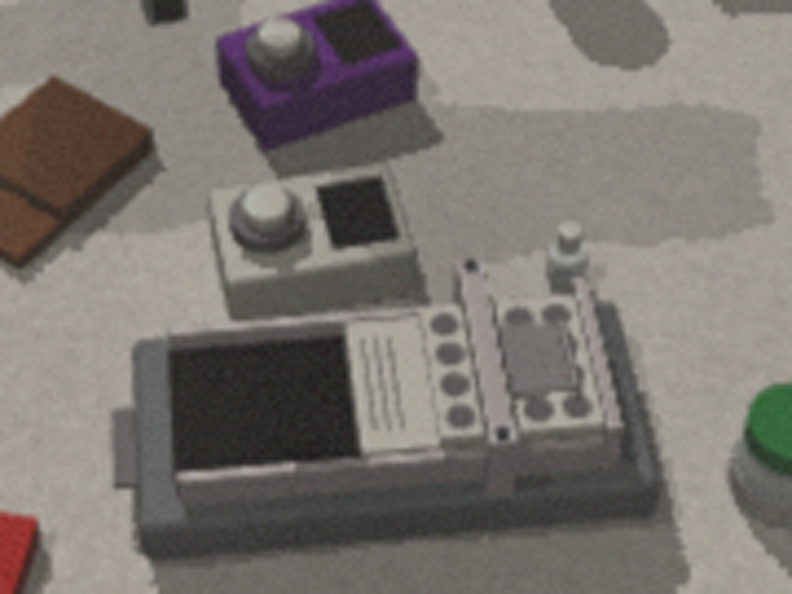

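The plate is home under the bar and leaf, touching the stop (crop x≈605). The button is back up, the vial is in place and the hand is clear.

```bash
python3 -c "
from rig import job
print(job.hand_in())"
```

```text
the job is handed in; nothing more can be done
None
```

The plate is loaded and the shaker start button was pressed. I handed the job in at about 14.7 s of robot time.

- **Plate:** I pressed the thumb ledge down about 6 mm with the closed fingertips, holding 17–29 N. I slid the plate under the bar and leaf until the forward push rose from about 10 N to 24 N at the end stop. At that point the downward force was about 40 N. In the last picture the plate still lies against the stop with the leaf on it. Its corner is within about 4 mm of where home predicts, which is about as well as I could read the images.
- **Start button:** I pressed it only after the plate was home. It went down about 6 mm to a hard stop, and the force there reached about 51 N at the wrist. It is back up in the last picture. I judged the travel from hand height and force, since the button joint itself could not be read.
- **Bystanders:** The vial, the purple look-alike and the brown one did not appear to have moved in the last side view. I did not re-measure the other things, but the hand did not go near them.
- **End state:** The hand is well clear and the force reading is about 0 N. No check failed.

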